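Seat two wax blocks in their holders

TASK

Two of the wax blocks on the cold plate have a base that matches the recess of one of the two metal holders: the small oblong one and the small round one. Seat each in the recess of its own outline, flat and fully home with its wax upwards, without slamming or jamming it. The oblong recess stands wherever its feed carriage was last left and has a spring jaw with an overhanging lip: let the block in tilted, feel for the jaw, push it back with the short edge under the lip and lay the block down; leave everything else where it is.

Things in the scene. Friction and masses are not known exactly. Their poses are not given: they have to be found in the camera images.
- oblong_block: Wax block to be seated: white plastic base 40 (its x) x 28 (its y) x 6 mm high, with a pale wax block 26 x 22 x 18 mm centred on top (grip the wax; 24 mm high in all). Origin: centre of the underside; z up. The same either way round. 30 g.
- disc_block: Wax block to be seated: round metal base 40 mm diameter, 6 mm high, with a pale wax block 24 x 24 x 18 mm centred on top, its sides along the body's x and y (24 mm high in all). Origin: centre of the underside; z up. 45 g.
- oblong_mid (a point): On the oblong holder: where the centre of the recess floor is when the feed carriage is at mid-travel, 24 mm above the table; x along the recess, z up. Fixed: the carriage with its recess stands anywhere up to 8 mm either way along x, stiff to move, and where is NOT reported: find it by touch or sight. Tilted 30 degrees, the block clears wall and lip.
- round_seat (a point): Centre of the recess floor of the round-recess metal holder, 24 mm above the table: where the disc block's origin belongs; z up. Recess 42 mm diameter, 6 mm deep, in a square block 78 x 78 x 30 mm.
- cold_plate: Dark steel cold plate 190 x 190 x 26 mm, fixed, on which the four wax blocks stand. Origin: centre of its underside.
- big_disc_block: Bystander: like the disc block, but with a base 52 mm in diameter. Origin: centre of the underside.
- square_block: Bystander: like the oblong block, but with a square base 46 x 46 mm. Origin: centre of the underside.
- pen: Bystander: black pen 12 mm thick, about 125 mm long, lying along its x. Origin: middle of its underside.
- jar: Bystander: jar 56 mm in diameter, 75 mm high. Origin: centre of the underside.
- brush: Bystander: small brush lying along its x.
- slide_box: Bystander: open grey box 80 x 110 x 35 mm. Origin: centre of the underside.
- oblong_holder: Oblong holder's fixed grey base, axes as oblong_mid, origin 24 mm below it. Recess on its carriage, from the recess centre: floor 24 mm and rim 30 mm above the table, fixed wall at x = +20 mm (14 mm thick), side walls at y = +-15 mm (13 mm thick); the -x side, towards the robot, is the spring jaw. A bar across the carriage at x = -44 to -50 mm is 36 mm above the table.
- jaw_mid (a point): Only a reference for the steel jaw, 26 mm wide: its upright face at the floor, jaw at rest, carriage at mid-travel (14.5 mm to the -x side of oblong_mid; fixed). The jaw yields up to 9 mm towards -x (3 N at first, 8.4 N at the end); 5.5 mm with the block home. Its lip overhangs the face by 2 mm, underside 8 mm and top 11 mm above the recess floor.
- round_nest: The round-recess metal holder itself, fixed; origin at the table under the recess centre.
Things that resemble listed ones, but are neither listed nor needed, are in the scene too. What is shaped like the disc_block but purple or yellow is not meant.

How it is judged:
At the end, for the whole second after the job is handed in: Both blocks lie in their own recess at rest: undersides within 1.5 mm of its floor, upright within 0.05 rad; the disc within 3 mm of its centre, the oblong one within 3 mm of its middle line, in line within 0.1 rad, wherever its carriage stands (within 11.5 mm of oblong_mid along x) (x of oblong_block in the frame of oblong_mid between -0.0115 and 0.0115 m and y of oblong_block in the frame of oblong_mid between -0.003 and 0.003 m and z of oblong_block in the frame of oblong_mid between -0.0015 and 0.0015 m and angle between each of oblong_block, disc_block's own z axis and vertical below 0.05 rad and linear speed of each of oblong_block, disc_block below 0.01 m/s and angle between the x axis of oblong_block and the x axis of oblong_mid, either way round below 0.1 rad and horizontal distance between disc_block and round_seat below 0.003 m and z of disc_block in the frame of round_seat between -0.0015 and 0.0015 m); the robot touches nothing.
It fails at once if a bystander is moved by more than 20 mm (distance of any of big_disc_block, square_block, pen, jar, brush, slide_box from where it was at the start of the episode above 0.02 m).
It fails at once if a block is forced: pressed on its holder with more than 120 N (contact force between oblong_block and oblong_holder above 120 N or contact force between disc_block and round_nest above 120 N).
It also fails if it takes over 67 s, if anything falls off the work surface, if the arm or the gripper's body presses on something with over 40 N, if the wrist force passes 120 N, or if a joint passes its speed limit or range.

ROBOT

A 6-joint arm with a two-finger parallel gripper is mounted at the origin on the work surface. World frame = base frame: x ahead of the robot, y to its left, z up, the work surface at z = 0. Lengths are in m, angles in rad, forces in N, time in s.
With the tool pointing down it reaches from about 0.325 to 0.775 m from the base axis. Payload 9.3 kg.
Tool frame: the origin (TCP) lies between the finger pads; the fingertips stand 25 mm ahead of it and the grasp point (between the pads) lies 6 mm ahead of it; z points along the fingers, y is the line along which they close (so a half turn about z gives the same grasp; the last joint's range is limited). The gripper opens to 85 mm and grips with 20 to 120 N. Pads are 22 mm wide; open, the fingers measure 114 mm over their backs; the gripper's body (76 mm by 85 mm) begins 54 mm behind the grasp point. The pads swing forward as they close: fully open they stand 13 mm farther back than shut.
Start: joints at [-1.412, 0.259, 0.021, 1.334, 0, 1.418], TCP at [0.169, -0.523, 0.256] pointing down, gripper open.
Joint ranges: [-3.04, 3.04], [-0.91, 1.82], [-1.04, 1.36], [-1.92, 1.95], [-1.52, 1.45], [-3.14, 3.14]. Speed limits (rad/s): [2.22, 2.22, 2.79, 3.14, 3.14, 3.14].

INTERFACE

Orientations are given as [roll, pitch, yaw] about the fixed x, y, z axes, in that order (R = Rz(yaw) Ry(pitch) Rx(roll)).
In Python, from station import * gives the robot as it stands. Calls block until the motion is done:
- move_ptp(position, orientation): joint-space move of the TCP to a pose.
- servo_line(position, rotation=None, feed=0.15): straight line of the TCP; rotation=None keeps the orientation; feed is the mean speed in m/s.
- movej(angles): joint-space move.
- grip(opening, squeeze=None): opening from 0.0 (shut) to 1.0 (fully open); squeeze is the grip in N (None keeps the last); returns when the fingers have stopped.
- sleep(seconds).
- solve_ik(position, orientation): joint angles nearest the present ones, or None.
- get_obs(): the state.
- snapshot(name): name is "scene" or "side" or "wrist"; returns a dict with "pixels" (384x512x3 uint8, red, green, blue), "K" (3x3 intrinsics, pixels), "k1" (the pictures are not rectified: a ray, as slopes to the right and down, at radius r is drawn at 1 + k1 r^2 times it, then the intrinsics apply), "rvec" (rotation vector, rad) and "tvec" (3), from world to camera coordinates, as OpenCV has them. Camera axes: x right, y down, z forward; pixel columns grow to the right and rows downward; lengths in m; the calibration is good to about 2 mm. A picture is of the moment at which its call begins. There is no depth.
A pose or a line that the arm cannot do raises Unreachable and nothing moves.
- finish_job(): hands the job in; it is judged then, once.
Trained networks look in the newest picture that a camera, given by its name, has taken for a name from the list of things; names that differ only in an ending like _2 or _b are one class to them, and where a whole thing is asked for, a point or a joint stands for the part that bears it (a point fixed in the world has none). Each returns a list of dicts, best first, with "score" (0 to 1); they miss things now and then, are a little off and sometimes report something else, mostly with a low value. They report only what shows in the picture. A call takes as long as a camera call. They do not tell look-alikes from the thing itself.
- masks_of(query, camera): "mask" (384x512 bool, what is visible of it) and "xy" ([column, row] in pixels, amid what is visible of it).
The state is a dict: "clock": time; "joint_pos": joint angles; "dq": joint speeds; "tau": joint torques, N m; "eef_pos": TCP position; "ee_rot": TCP orientation; "force": force on the tool from outside, world axes, zero at the start; "ft_torque": the same for the moment, N m; "gripper_width": opening from 0.0 (shut) to 1.0 (fully open); "grip_force": force on a finger pad.
Only numpy, scipy, OpenCV 4.12 (cv2) and the standard library are available. Lean on these libraries where they do the work, as an engineer would, in place of code of your own. Each camera call takes 0.05 s, during which the arm holds its last target. There are 200 camera calls.

## Working session

There is one attempt and no reset: what is moved stays moved. The work goes in short steps, each a Python script; the robot and the scene stay as the last script left them, time stands still between calls to the robot, and variables do not carry over. Pictures are saved under pics/ and viewed, at most 10 in all, crops included, and the job is handed in when it is done.

```bash
ls; mkdir -p pics
cat > h.py <<'E'
from station import *
import numpy as np, cv2
def ray(s,px):
    K=np.array(s["K"]);k=s["k1"];R,_=cv2.Rodrigues(np.array(s["rvec"],float));t=np.array(s["tvec"],float)
    p=cv2.undistortPoints(np.array(px,float).reshape(-1,1,2),K,np.array([k,0,0,0.]),).reshape(-1,2)
    d=np.c_[p,np.ones(len(p))]@R; return -R.T@t,d
def onz(s,px,z):
    c,d=ray(s,px); return c+d*((z-c[2])/d[:,2])[:,None]
def proj(s,P):
    return cv2.projectPoints(np.array(P,float).reshape(-1,1,3),np.array(s["rvec"],float),np.array(s["tvec"],float),np.array(s["K"],float),np.array([s["k1"],0,0,0.]))[0].reshape(-1,2)
def save(s,n,crop=None,scale=1):
    im=s["pixels"][:,:,::-1]
    if crop: a,b,c,d=crop; im=im[b:d,a:c]
    cv2.imwrite("pics/"+n+".png",cv2.resize(im,None,fx=scale,fy=scale,interpolation=cv2.INTER_CUBIC))
E
python3 - <<'E'
from h import *
import pickle
for c in ("scene","side"):
    s=snapshot(c);save(s,c+"0",None,1.5);R=cv2.Rodrigues(np.array(s["rvec"],float))[0]
    print(c,"cam",ray(s,[[256,192]])[0].round(3),ray(s,[[256,192]])[1].round(2))
    D={}
    for q in ["oblong_block","disc_block","cold_plate","oblong_holder","round_nest","big_disc_block","square_block","pen","jar","brush","slide_box"]:
        m=masks_of(q,c);D[q]=m
        for r in m[:3]: print(q,round(r["score"],2),np.round(r["xy"]),r["mask"].sum(),onz(s,[r["xy"]],0.03).round(3)[0])
    pickle.dump((s,D),open(c+"0.pkl","wb"))
o=get_obs();print(o["clock"],o["ee_rot"],o["gripper_width"])
E
```

```text
pics
scene cam [0.991 0.544 0.931] [[-0.39 -0.5  -0.77]]
oblong_block 0.66 [317. 253.] 243 [0.537 0.174 0.03 ]
oblong_block 0.65 [244. 324.] 2365 [0.76  0.206 0.03 ]
oblong_block 0.25 [195. 145.] 919 [ 0.555 -0.267  0.03 ]
disc_block 0.81 [315. 208.] 245 [0.456 0.082 0.03 ]
disc_block 0.76 [337. 180.] 233 [0.356 0.055 0.03 ]
disc_block 0.5 [367. 204.] 185 [0.353 0.149 0.03 ]
cold_plate 0.76 [320. 240.] 5006 [0.508 0.153 0.03 ]
oblong_holder 0.73 [228. 190.] 1363 [ 0.58 -0.09  0.03]
round_nest 0.59 [197. 145.] 819 [ 0.552 -0.262  0.03 ]
big_disc_block 0.67 [349. 231.] 390 [0.442 0.178 0.03 ]
square_block 0.82 [291. 235.] 411 [0.549 0.103 0.03 ]
square_block 0.46 [224. 189.] 1375 [ 0.584 -0.098  0.03 ]
pen 0.75 [289. 187.] 255 [ 0.461 -0.005  0.03 ]
pen 0.62 [314. 207.] 259 [0.455 0.079 0.03 ]
jar 0.67 [196. 250.] 816 [0.737 0.003 0.03 ]
brush 0.9 [140. 201.] 858 [ 0.762 -0.194  0.03 ]
slide_box 0.83 [246. 323.] 2411 [0.757 0.205 0.03 ]
slide_box 0.29 [224. 192.] 1413 [ 0.59 -0.09  0.03]
side cam [0.1   0.655 0.737] [[ 0.42 -0.62 -0.66]]
oblong_block 0.59 [206. 248.] 348 [0.538 0.181 0
[... 163 characters left out ...]
]
cold_plate 0.68 [237. 257.] 6112 [0.475 0.169 0.03 ]
cold_plate 0.18 [276. 169.] 1338 [ 0.549 -0.096  0.03 ]
oblong_holder 0.91 [271. 170.] 1313 [ 0.556 -0.086  0.03 ]
round_nest 0.62 [312. 136.] 973 [ 0.54  -0.255  0.03 ]
big_disc_block 0.7 [247. 268.] 532 [0.445 0.181 0.03 ]
square_block 0.71 [231. 221.] 452 [0.541 0.095 0.03 ]
pen 0.71 [299. 215.] 268 [0.431 0.008 0.03 ]
pen 0.31 [230. 127.] 625 [ 0.736 -0.181  0.03 ]
jar 0.78 [186. 164.] 817 [ 0.738 -0.004  0.03 ]
brush 0.82 [228. 128.] 643 [ 0.739 -0.175  0.03 ]
slide_box 0.74 [110. 221.] 2276 [0.75  0.225 0.03 ]
slide_box 0.25 [207. 248.] 337 [0.537 0.179 0.03 ]
1.2 [-3.14158645e+00  2.68387799e-05  3.11776365e-01] 0.9955091178087863
```

View pics/scene0.png

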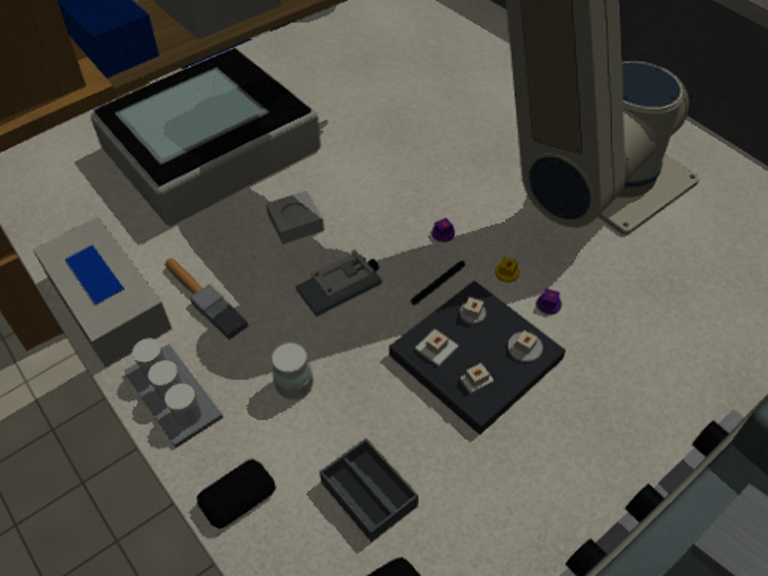

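View pics/side0.png

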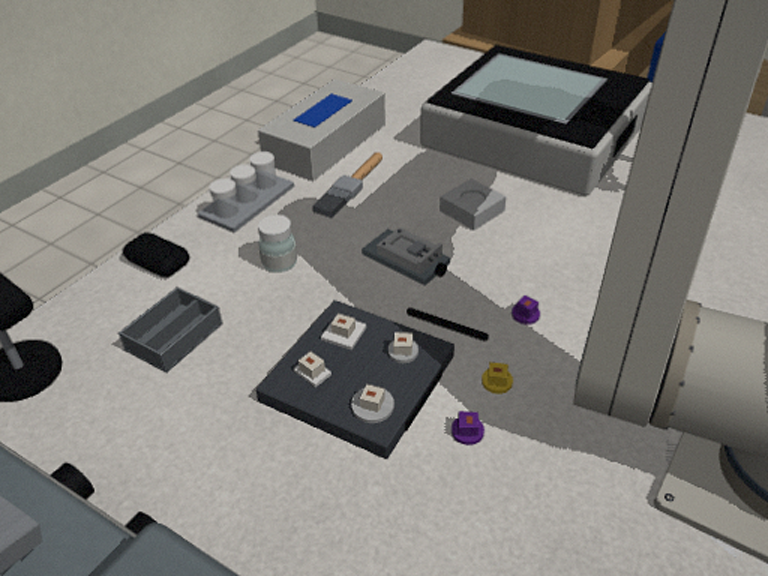

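In the scene picture the plate carries four blocks: small disc (315,206), square (291,231), big disc (350,230) and oblong (318,252). The oblong holder is at (225,188) and the round nest at (197,143). The purple and yellow look-alikes stand off the plate at (295,153), (338,179) and (366,200), so they are ruled out. On the plate, the disc with the smaller base is the one meant. I'll look from the wrist camera next.

Run:
```python
from h import *
import pickle
for n,p in (("wr",[0.50,-0.255,0.22]),("wo",[0.52,-0.09,0.22]),("wp",[0.45,0.12,0.22])):
    try: move_ptp(p,[np.pi,0,0.])
    except Exception as e: print(n,e); continue
    s=snapshot("wrist");save(s,n,None,1.5);c,d=ray(s,[[256,192]]);print(n,get_obs()["clock"],"cam",c.round(3),d.round(2),get_obs()["force"])
    D={}
    for q in ["oblong_block","disc_block","cold_plate","oblong_holder","oblong_mid","round_nest","big_disc_block","square_block"]:
        D[q]=masks_of(q,"wrist")
        for r in D[q][:2]: print(q,round(r["score"],2),np.round(r["xy"]),r["mask"].sum(),onz(s,[r["xy"]],0.04).round(4)[0])
    pickle.dump((s,D),open(n+".pkl","wb"))
a,b,c=[cv2.imread(f"pics/{n}.png") for n in ("wr","wo","wp")]
cv2.imwrite("pics/hold.png",cv2.resize(np.hstack([a,b]),(800,300),interpolation=cv2.INTER_AREA))
```

```text
wr 2.825 cam [ 0.577 -0.256  0.336] [[-0.29  0.02 -0.96]] [-0.43578157  0.37722182 -0.81726027]
disc_block 0.92 [  6. 210.] 387 [0.4619 0.0637 0.04  ]
disc_block 0.82 [ 62. 281.] 613 [0.3619 0.01   0.04  ]
cold_plate 0.6 [ 20. 186.] 5334 [0.4932 0.0342 0.04  ]
oblong_holder 0.82 [135. 112.] 6796 [ 0.575  -0.1219  0.04  ]
oblong_mid 0.87 [139. 113.] 6765 [ 0.5742 -0.1261  0.04  ]
wo 3.975 cam [ 0.597 -0.09   0.336] [[-0.29  0.02 -0.96]] [ 0.01692266 -0.38805253 -0.30565488]
oblong_block 0.82 [ 37. 165.] 1088 [0.5393 0.1709 0.04  ]
oblong_block 0.3 [ 90. 187.] 16709 [0.5122 0.11   0.04  ]
disc_block 0.93 [120. 226.] 912 [0.4631 0.0804 0.04  ]
disc_block 0.88 [262. 280.] 664 [ 0.3887 -0.0917  0.04  ]
cold_plate 0.81 [ 86. 188.] 16324 [0.511  0.1147 0.04  ]
cold_plate 0.47 [417. 153.] 4890 [ 0.5523 -0.2641  0.04  ]
oblong_holder 0.68 [278. 126.] 6317 [ 0.5799 -0.1083  0.04  ]
oblong_mid 0.63 [280. 128.] 6367 [ 0.578 -0.11   0.04 ]
round_nest 0.97 [415. 155.] 4926 [ 0.5498 -0.2627  0.04  ]
big_disc_block 0.61 [ 53. 236.] 1221 [0.4477 0.172  0.04  ]
big_disc_block 0.58 [416. 155.] 4930 [ 0.5494 -0.2632  0.04  ]
square_block 0.72 [104. 156.] 1573 [0.5486 0.0857 0.04  ]
wp 9.25 cam [0.527 0.12  0.336] [[-0.29  0.02 -0.96]] [ 0.14290368 -0.09686514 -0.08708011]
oblong_block 0.9 [210.  99.] 1081 [0.5378 0.1731 0.04  ]
disc_block 0.92 [317. 255.] 672 [0.3541 0.05   0.04  ]
disc_block 0.8 [414. 235.] 684 [ 0.3804 -0.0692  0.04  ]
cold_plate 0.55 [250. 130.] 22534 [0.5051 0.132  0.04  ]
oblong_holder 0.8 [459.  70.] 7352 [ 0.57  -0.088  0.04 ]
oblong_holder 0.71 [209. 184.] 1524 [0.4453 0.1784 0.04  ]
big_disc_block 0.83 [207. 186.] 1451 [0.4428 0.1808 0.04  ]
square_block 0.8 [283.  89.] 1941 [0.5467 0.097  0.04  ]
square_block 0.37 [461.  72.] 7312 [ 0.5685 -0.0908  0.04  ]
```

View pics/wp.png

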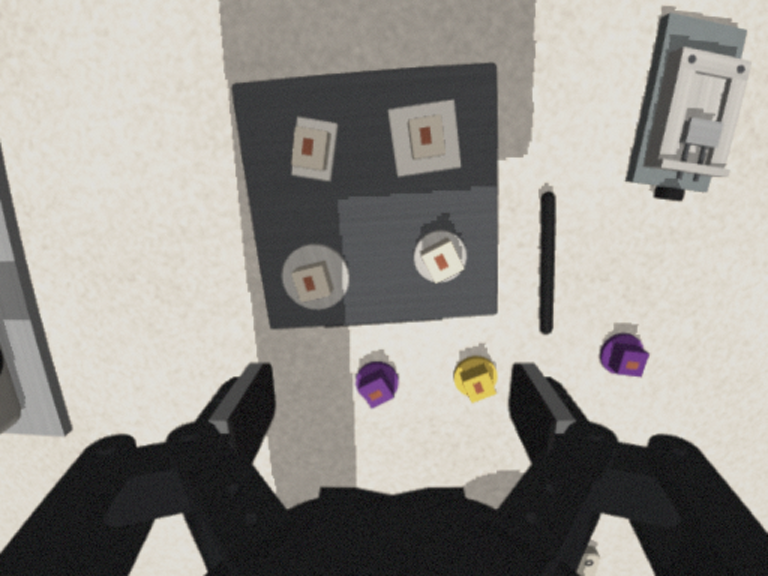

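View pics/wo.png

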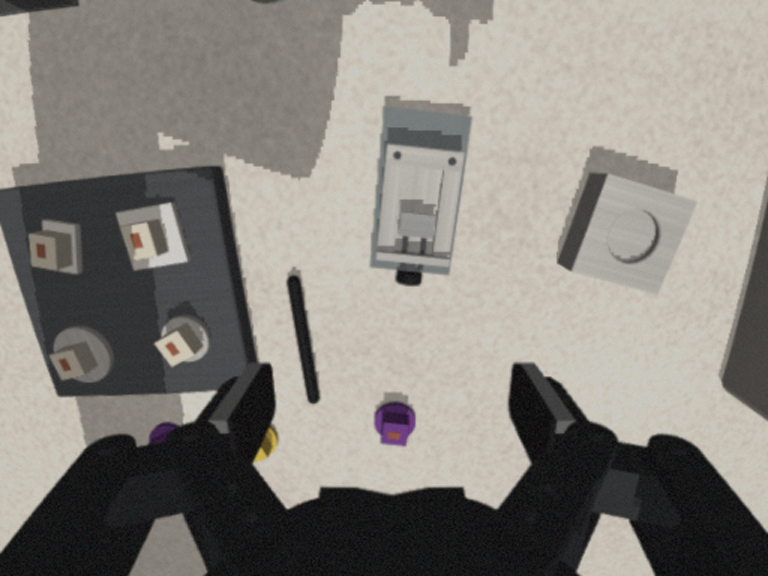

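The small disc (440,257 in the 1.5x wrist view) clearly has the smaller of the two round bases on the plate, and the oblong block is at (313,148). Now enlarged crops to confirm this and to measure from.

Run:
```python
from h import *
import pickle
for n,o,c,k in (("wp","cb",(180,60,320,210),4),("wo","ch",(240,60,470,200),3.4)):
    s=pickle.load(open(n+".pkl","rb"))[0]; save(s,o,c,k)
```

```text
(no output)
```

View pics/cb.png

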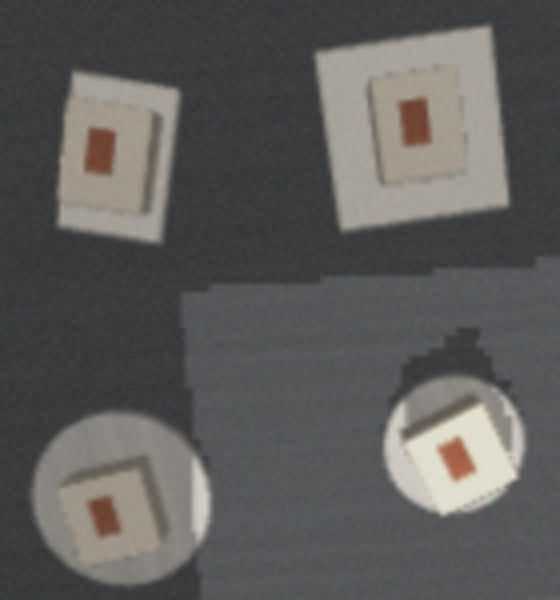

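View pics/ch.png

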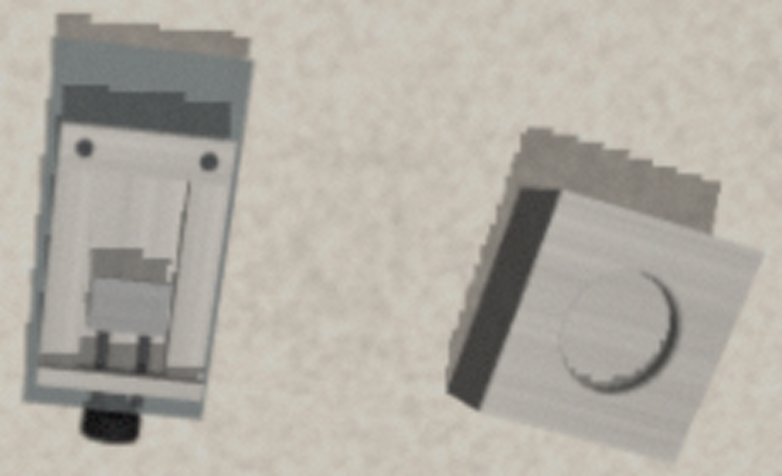

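Run:
```python
from h import *
import pickle
sp=pickle.load(open("wp.pkl","rb"))[0]; so=pickle.load(open("wo.pkl","rb"))[0]
def P(s,pts,k,off,z): return onz(s,(np.array(pts,float)+.5)/k-.5+np.array(off),z)[:,:2]
cb=lambda p,z:P(sp,p,4,(180,60),z); ch=lambda p,z:P(so,p,3.4,(240,60),z)
ang=lambda v:np.degrees(np.arctan2(v[1],v[0])).round(1)
def quad(n,q):
    print(n,q.mean(0).round(4),[ (np.linalg.norm(q[(i+1)%4]-q[i])*1e3).round(1) for i in range(4)],[ang(q[(i+1)%4]-q[i]) for i in range(4)])
t=cb([(384,445),(525,445),(454,374),(454,515)],.032);print("disc base",t.mean(0).round(4),(t*1e3).round(1).tolist())
quad("disc wax",cb([(405,441),(482,403),(518,477),(443,516)],.05))
quad("obl base",cb([(73,71),(180,90),(163,243),(57,228)],.032))
quad("obl wax",cb([(66,97),(154,106),(149,214),(59,204)],.05))
quad("nest",ch([(562,190),(763,253),(677,462),(480,410)],.03))
t=ch([(560,331),(679,331),(619,270),(619,393)],.03);print("rim",t.mean(0).round(4),(t*1e3).round(1).tolist())
f=ch([(62,122),(236,140)],.03);b=ch([(38,386),(203,400)],.036);e=ch([(40,368),(204,384)],.036);r=ch([(188,180),(169,350)],.03)
base=ch([(53,37),(253,61),(202,419),(24,402)],.012);quad("basez12",base)
print("far",f.round(4),ang(f[0]-f[1]),"bar",b.round(4),ang(b[0]-b[1]),e.round(4),"rwall",r.round(4),ang(r[0]-r[1]))
print("axis far-bar",ang(f.mean(0)-b.mean(0)),np.linalg.norm(f.mean(0)-b.mean(0)))
s=pickle.load(open("scene0.pkl","rb"))[0];s2=pickle.load(open("side0.pkl","rb"))[0]
print("scene disc centre px for base", proj(s,[[.46,.07,.032]]),proj(s2,[[.46,.07,.032]]))
print(get_obs()["joint_pos"])
for p in ([.46,.075,.15],[.54,.18,.15],[.55,-.26,.15],[.56,-.09,.15]):
    print(np.round(solve_ik(p,[np.pi,0,0]),2),np.round(solve_ik(p,[np.pi,0,-.1]),2))
```

```text
disc base [0.4588 0.0828] [[458.9, 103.0], [459.0, 62.5], [479.3, 83.6], [438.1, 82.2]]
disc wax [0.4589 0.0828] [np.float64(22.8), np.float64(22.9), np.float64(22.9), np.float64(23.7)] [np.float64(-63.0), np.float64(-152.3), np.float64(118.8), np.float64(27.4)]
obl base [0.5372 0.1751] [np.float64(28.5), np.float64(39.8), np.float64(29.1), np.float64(40.7)] [np.float64(-100.2), np.float64(171.4), np.float64(81.7), np.float64(-9.5)]
obl wax [0.5375 0.1746] [np.float64(22.0), np.float64(26.2), np.float64(23.0), np.float64(26.0)] [np.float64(-96.2), np.float64(174.9), np.float64(83.4), np.float64(-7.4)]
nest [ 0.5456 -0.2781] [np.float64(76.8), np.float64(76.4), np.float64(78.2), np.float64(76.6)] [np.float64(-104.1), np.float64(167.1), np.float64(76.0), np.float64(-13.9)]
rim [ 0.5457 -0.2771] [[545.7, -255.8], [546.3, -298.6], [566.6, -273.4], [524.2, -280.6]]
basez12 [ 0.5739 -0.1106] [np.float64(66.1), np.float64(122.7), np.float64(65.0), np.float64(123.4)] [np.float64(-96.1), np.float64(174.3), np.float64(84.5), np.float64(-5.1)]
far [[ 0.6112 -0.0866]
 [ 0.606  -0.1417]] 84.6 bar [[ 0.5273 -0.0785]
 [ 0.5226 -0.1337]] 85.1 [[ 0.5334 -0.0792]
 [ 0.5281 -0.1338]] rwall [[ 0.5936 -0.1268]
 [ 0.5384 -0.1224]] -4.6
axis far-bar -5.5 0.08404842932793398
scene disc centre px for base [[310.3768737  205.24593604]] [[271.25315844 227.42949164]]
[ 8.01375900e-02  1.30085709e-01 -2.37598894e-01  1.20308066e+00
 -2.48216932e-05 -3.06144963e+00]
[-0.02  0.18 -0.37  1.03  0.    3.12] [-0.02  0.18 -0.37  1.03  0.   -3.06]
[ 0.17  0.34 -0.14  1.09  0.   -2.97] [ 0.17  0.34 -0.14  1.09  0.   -2.87]
[-0.58  0.4  -0.04  1.13  0.    2.56] [-0.58  0.4  -0.04  1.13  0.    2.66]
[-0.31  0.34 -0.14  1.09  0.    2.83] [-0.31  0.34 -0.14  1.09  0.    2.93]
```

```bash
cat >> h.py <<'E'
PI=np.pi
def labels(s,z=.05):
    im=s["pixels"].astype(int);r,g,b=im[...,0],im[...,1],im[...,2]
    m=((r>1.6*g)&(r>1.6*b)&(r>60)).astype(np.uint8)
    n,_,st,ce=cv2.connectedComponentsWithStats(m)
    return np.array([np.r_[onz(s,[ce[i]],z)[0,:2],st[i,4]] for i in range(1,n) if st[i,4]>15])
E
python3 - <<'E'
from h import *
import pickle
a=labels(pickle.load(open("wp.pkl","rb"))[0])
move_ptp([.46,.10,.20],[PI,0,np.radians(207)])
s=snapshot("wrist");pickle.dump(s,open("w2.pkl","wb"))
o=get_obs();print(o["clock"],o["joint_pos"].round(3) if hasattr(o["joint_pos"],'round') else o["joint_pos"])
b=labels(s);print(a.round(4));print(b.round(4))
c,d=ray(s,[[256,192]]);print(c,d)
R0=np.eye(2);t=np.radians(207);R1=np.array([[np.cos(t),-np.sin(t)],[np.sin(t),np.cos(t)]])
for p in a:
    if not len(b): break
    q=b[np.argmin(np.linalg.norm(b[:,:2]-p[:2],axis=1))]
    if np.linalg.norm(q[:2]-p[:2])<.012:
        e=np.linalg.solve(R0-R1,p[:2]-q[:2]);print(p[:2].round(4),"diff",(p[:2]-q[:2]).round(4),"e",e.round(4),"true",(p[:2]-e).round(4))
E
```

```text
11.9417 [ 0.036  0.149 -0.267  1.155 -0.    -0.436]
[[ 0.5455  0.0976 38.    ]
 [ 0.5388  0.1763 33.    ]
 [ 0.4592  0.0842 31.    ]
 [ 0.4431  0.1809 19.    ]
 [ 0.3747 -0.073  27.    ]
 [ 0.356   0.0507 16.    ]
 [ 0.3497  0.1329 26.    ]]
[[ 3.632e-01 -7.710e-02  7.100e+01]
 [ 3.447e-01  4.600e-02  4.800e+01]
 [ 3.382e-01  1.276e-01  6.300e+01]
 [ 4.584e-01  8.400e-02  3.800e+01]
 [ 4.426e-01  1.802e-01  2.800e+01]
 [ 5.448e-01  9.740e-02  2.000e+01]
 [ 5.379e-01  1.760e-01  1.700e+01]]
[0.39284667 0.06508395 0.31632724] [[ 0.27039538  0.11833071 -0.95562568]]
[0.5455 0.0976] diff [0.0008 0.0002] e [0.0004 0.    ] true [0.5451 0.0976]
[0.5388 0.1763] diff [0.0009 0.0003] e [0.0005 0.0001] true [0.5383 0.1762]
[0.4592 0.0842] diff [0.0008 0.0003] e [0.0004 0.    ] true [0.4587 0.0842]
[0.4431 0.1809] diff [0.0005 0.0007] e [0.0003 0.0003] true [0.4428 0.1806]
```

```bash
cat >> h.py <<'E'
def st(m=""):
    o=get_obs();print(m,"t",round(o["clock"],2),"p",np.round(o["eef_pos"],4),"F",np.round(o["force"],1),"M",np.round(o["ft_torque"],2),"w",round(o["gripper_width"],3),"g",np.round(o["grip_force"],1));return o
E
python3 - <<'E'
from h import *
y=np.radians(207.5)
grip(.5,40); st()
servo_line([.4584,.0828,.085],[PI,0,y],.3)
servo_line([.4584,.0828,.062],feed=.08); st("down")
grip(0,40); st("grip")
servo_line([.4584,.0828,.13],feed=.25); st("up")
move_ptp([.5453,-.2775,.12],[PI,0,y]); st("over")
s=snapshot("wrist");save(s,"ovn",None,1.5)
print(get_obs()["joint_pos"])
E
```

```text
t 12.43 p [0.46 0.1  0.2 ] F [-0.2 -0.4  0. ] M [ 0.02 -0.02  0.02] w 0.499 g 0.0
down t 13.41 p [0.4589 0.083  0.0628] F [-0.3  0.4 -0.3] M [-0.01  0.01  0.08] w 0.501 g 0.0
grip t 13.71 p [0.459  0.0829 0.063 ] F [0.3 1.  5.1] M [ 0.02  0.19 -0.02] w 0.268 g 39.4
up t 14.13 p [0.4588 0.0828 0.131 ] F [ 0.2 -0.1 -1.4] M [-0.01 -0.   -0.04] w 0.265 g 39.4
over t 15.52 p [ 0.5453 -0.2762  0.1199] F [-0.5  0.8  0.6] M [-0.01  0.05  0.01] w 0.267 g 39.4
[-6.05776486e-01  4.28817177e-01 -7.79625110e-02  1.06426902e+00
  2.59258270e-04 -1.08730719e+00]
```

View pics/ovn.png

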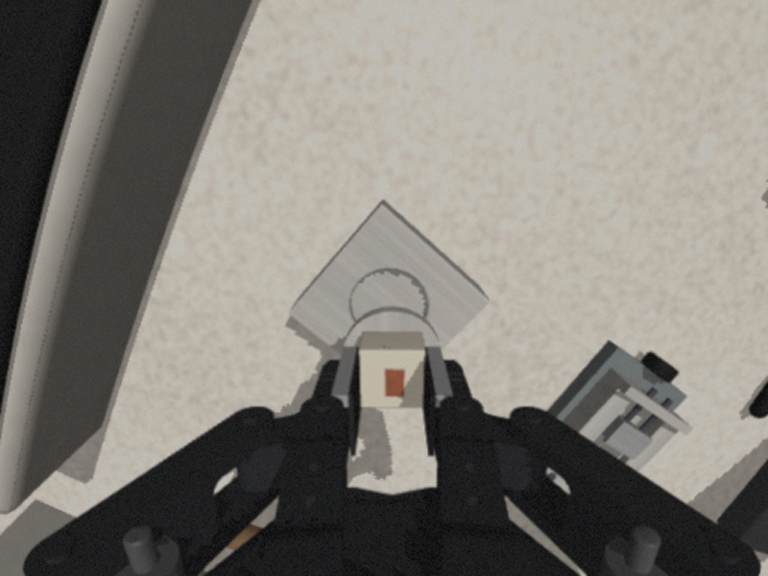

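The picture shows the disc held level, with its rim arc apex at about (391,307). Behind it is the recess, with its apex at (389,268) and sides at 350 and 428. I'll check the alignment from these, then insert under force watch.

```bash
cat >> h.py <<'E'
def down(x,y,z0,z1,step=.001,fmax=12,feed=.03):
    z=z0
    while z>z1:
        z=max(z-step,z1); servo_line([x,y,z],feed=feed); o=get_obs()
        if abs(o["force"][2])>fmax: return z,o
    return z,o
E
python3 - <<'E'
from h import *
s=snapshot("wrist"); o=get_obs()
f=lambda p,z:onz(s,(np.array(p,float)+.5)/1.5-.5,z)[:,:2]
def circ(P,r):
    from scipy.optimize import least_squares
    return least_squares(lambda c:np.linalg.norm(P-c,axis=1)-r,P.mean(0)).x
im=s["pixels"]; g=cv2.cvtColor(im,cv2.COLOR_RGB2GRAY)
print("rim",circ(f([(350,302),(428,302),(389,268),(362,278),(416,278)],.03),.021))
print("base",circ(f([(391,307),(350,330),(433,330)],o["eef_pos"][2]-.031),.020),"tcp",o["eef_pos"])
E
```

```text
rim [ 0.54440065 -0.27867755]
base [ 0.54367584 -0.27760613] tcp [ 0.54555255 -0.27603935  0.12024324]
```

```bash
cat >> h.py <<'E'
def goto(p,rot=None,feed=.1,n=2):
    p=np.array(p,float);c=p.copy()
    for i in range(n+1):
        servo_line(list(c),rot,feed); sleep(.1); o=get_obs(); err=p-np.array(o["eef_pos"])
        if np.linalg.norm(err)<.0003: break
        c=c+np.clip(err,-.003,.003)
    return c
E
python3 - <<'E'
from h import *
T=np.array([.5454,-.2778])
c=goto([*T,.072],feed=.1); o=st("hover"); print(c)
dz=c[2]-.072
z,o=down(c[0],c[1],.072+dz,.0605+dz,.001,10); st("end"); print(z-dz)
E
```

```text
hover t 17.05 p [ 0.5454 -0.2777  0.0718] F [-1.   0.5 -0.1] M [0.01 0.02 0.01] w 0.268 g 39.4
[ 0.54536798 -0.2777267   0.07178516]
end t 20.05 p [ 0.5455 -0.2778  0.061 ] F [-2.3  1.8  8.3] M [0.3  0.42 0.01] w 0.266 g 40.3
0.0605
```

Run:
```python
from h import *
grip(.5); st("rel")
servo_line([.5454,-.2778,.12],feed=.25)
s=snapshot("wrist");print("label",labels(s,.048).round(4))
y=np.radians(172)
move_ptp([.5369,.1748,.11],[PI,0,y]); 
s=snapshot("wrist");save(s,"ovo",None,1); print("label",labels(s,.05).round(4))
c=goto([.5369,.1748,.085],feed=.2,n=1); st("hov"); print(c)
servo_line([c[0],c[1],.059],feed=.08); sleep(.1); st("down")
grip(0,45); st("grip")
servo_line([.5369,.1748,.13],feed=.25); st("up")
from scipy.spatial.transform import Rotation as Ro
h=np.radians(-5.2);hy=np.array([-np.sin(h),np.cos(h),0])
for th in (0,15,30):
    R=Ro.from_rotvec(-np.radians(th)*hy)*Ro.from_euler("xyz",[PI,0,h+PI]); e=R.as_euler("xyz")
    print(th,e.round(3),solve_ik([.55,-.108,.08],list(e)))
```

```text
rel t 20.38 p [ 0.5453 -0.2777  0.06  ] F [-0.6  0.8  0.1] M [0.01 0.01 0.  ] w 0.5 g 0.0
label [[ 0.5448 -0.2775 78.    ]]
label [[4.428e-01 1.808e-01 1.380e+02]
 [5.378e-01 1.765e-01 9.000e+01]
 [5.448e-01 9.780e-02 7.600e+01]]
hov t 23.25 p [0.5367 0.1752 0.0848] F [ 0.1 -0.3  0.2] M [-0.04  0.06  0.03] w 0.503 g 0.0
[0.53677895 0.17473421 0.08464197]
down t 23.82 p [0.5371 0.1748 0.0594] F [ 0.2 -1.1 -0.1] M [0.01 0.06 0.03] w 0.497 g 0.0
grip t 24.13 p [0.5371 0.1748 0.0596] F [-0.4  0.3  5.5] M [-0.03  0.09  0.04] w 0.244 g 45.2
up t 24.57 p [0.5372 0.1749 0.1308] F [-0.4 -0.3 -1.2] M [ 0.01  0.02 -0.02] w 0.243 g 44.6
0 [3.142 0.    3.051] [-0.3436069   0.38475774 -0.26607196  0.91996662  0.         -0.25284978]
15 [3.142 0.262 3.051] [-0.37958536  0.25897057 -0.50259077  0.55781947  0.07378616 -0.27949941]
30 [3.142 0.524 3.051] [-0.42369424  0.18072985 -0.74192835  0.1486439   0.16414627 -0.2909798 ]
```

```bash
cat >> h.py <<'E'
from scipy.spatial.transform import Rotation as Ro
import json,os
H=np.radians(-5.2);U=np.array([np.cos(H),np.sin(H)]);V=np.array([-U[1],U[0]]);C=np.array([.5743,-.1110]);D=.0336
def tcp(xa,za,th,y=0):   # mm, mm, deg
    t=np.radians(th);b=np.array([xa,za])/1e3+.020*np.array([np.cos(t),np.sin(t)])+D*np.array([-np.sin(t),np.cos(t)])
    R=Ro.from_rotvec(-t*np.r_[V,0])*Ro.from_euler("xyz",[PI,0,H+PI])
    return np.r_[C+b[0]*U+y/1e3*V,.024+b[1]],list(R.as_euler("xyz"))
def bpose():             # measured xa,za,th,y and yaw err, force in holder frame
    o=get_obs();p=np.array(o["eef_pos"]);R=Ro.from_euler("xyz",o["ee_rot"])
    z=-R.as_matrix()[:,2]; x=-R.as_matrix()[:,0]
    q=p-D*z-.020*x; F=np.array(o["force"])
    return np.r_[(q[:2]-C)@U*1e3,(q[2]-.024)*1e3,np.degrees(np.arcsin(x[2])),((p[:2]-C)@V)*1e3],np.r_[F[:2]@U,F[:2]@V,F[2]],o
BF="bias.json"
B=np.array(json.load(open(BF))) if os.path.exists(BF) else np.zeros(3)
def go(xa,za,th,y=0,feed=.05):
    p,e=tcp(xa,za,th,y); servo_line(list(p+B),e,feed)
def settle(xa,za,th,y=0,n=3,feed=.05):
    global B
    p,e=tcp(xa,za,th,y)
    for i in range(n):
        servo_line(list(p+B),e,feed); sleep(.1); err=p-np.array(get_obs()["eef_pos"])
        if np.linalg.norm(err)<.0003: break
        B+=np.clip(err,-.002,.002)
    json.dump(list(B),open(BF,"w"))
def rep(m=""):
    b,F,o=bpose();print(m,"t%.2f"%o["clock"],"xa,za,th,y",b.round(2),"F",F.round(1),"w",round(o["gripper_width"],3));return b,F
E
python3 - <<'E'
from h import *
p,e=tcp(-8,45,30); move_ptp(list(p),e); rep("over")
settle(-8,16,30); rep("pre"); print(B)
s=snapshot("wrist");save(s,"ovh",(100,60,420,300),2.5)
E
```

```text
over t25.68 xa,za,th,y [-8.05 44.58 29.93  0.51] F [ 0.6 -0.4  0.3] w 0.245
pre t27.21 xa,za,th,y [-8.02 15.85 30.   -0.  ] F [ 0.6  0.3 -0.3] w 0.243
[-2.33145483e-05  7.37254834e-06 -1.27766752e-04]
```

View pics/ovh.png

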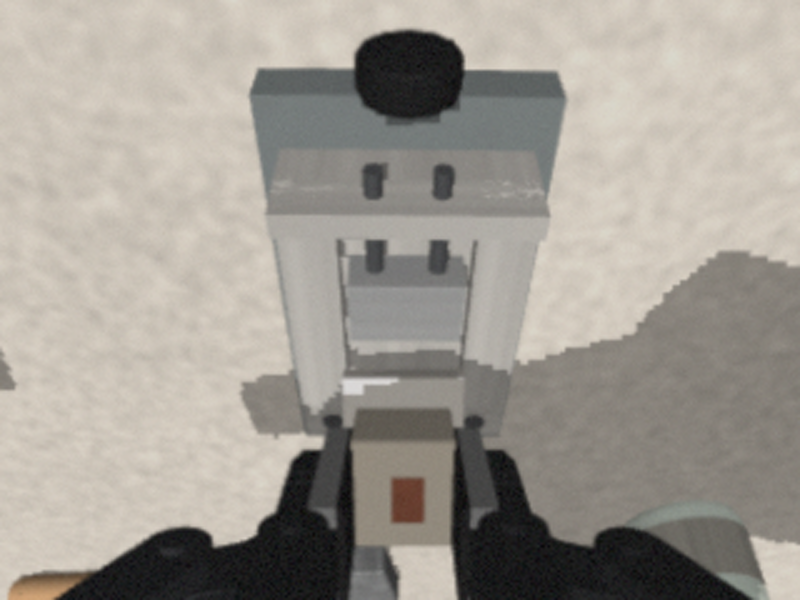

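The tilted block hangs over the recess with its low edge at row 375, columns 343–465. The bar's front edge spans columns 267–549 at row 213. I'll compute the lateral offset, then descend with force watch.

Run:
```python
from h import *
s=snapshot("wrist")
def hy(pts,z): 
    w=onz(s,(np.array(pts,float)+.5)/2.5-.5+np.array([100,60]),z)[:,:2]-C
    return np.c_[w@U,w@V].round(4)*1e3
print("edge",hy([(343,376),(465,375)],.040));print("bar",hy([(267,213),(549,213)],.036))
print("rails",hy([(303,430),(500,430)],.03),hy([(290,350),(521,350)],.03)); print("inner",hy([(342,290),(471,290)],.03))
```

```text
edge [[ -6.7 -14.3]
 [ -7.1  14.5]]
bar [[-51.5 -26.3]
 [-51.4  28.1]]
rails [[ 30.2 -28.8]
 [ 30.2  27.7]] [[ -4.6 -28.2]
 [ -4.6  29.3]]
inner [[-25.2 -13.9]
 [-25.2  15.3]]
```

Run:
```python
from h import *
y=.3
go(-8,8,30,y); b0,F0=rep("8")
for za in np.arange(7,-2.1,-1):
    go(-8,za,30,y,.03); b,F,o=bpose()
    print(za,b.round(2),F.round(1))
    if abs(F[2]-F0[2])>6 or abs(F[1])>8 or abs(F[0])>6: break
rep("end")
```

```text
8 t27.62 xa,za,th,y [-8.43  7.16 29.93  0.42] F [-0.3 -0.6 -0.9] w 0.245
7.0 [-8.01  6.84 30.    0.29] [ 0.6  0.7 -0.1]
6.0 [-8.05  5.87 30.    0.3 ] [-0.7  0.2 -1. ]
5.0 [-8.08  4.8  29.99  0.33] [ 0.7  0.1 -1.1]
4.0 [-8.07  3.77 29.99  0.32] [ 0.1  0.1 -0. ]
3.0 [-8.09  2.76 29.99  0.32] [ 0.2 -0.4  0.2]
2.0 [-8.06  1.79 29.99  0.29] [-0.1  0.3 -0.6]
1.0 [-8.06  0.78 29.99  0.29] [-0.4 -0.5 -0.7]
0.0 [-7.860e+00  1.000e-02  3.002e+01  2.700e-01] [-0.6 -0.6  1.2]
-1.0 [-7.61 -0.36 30.09  0.28] [-4.3  0.3  9.9]
end t29.87 xa,za,th,y [-7.61 -0.36 30.09  0.28] F [-4.3  0.3  9.9] w 0.246
```

Run:
```python
from h import *
y=.3
go(-8,.6,30,y); rep("lift")
hit=None
for xa in np.arange(-9.,-16.1,-.7):
    go(xa,.6,30,y,.03); sleep(.05); b,F,o=bpose()
    print(round(xa,1),b.round(2),F.round(1))
    if F[0]>2.3: break
    if abs(F[1])>8 or abs(F[2])>12: break
```

```text
lift t30.12 xa,za,th,y [-8.11  0.39 29.99  0.32] F [-0.5  0.4 -1.2] w 0.246
-9.0 [-9.14  0.31 29.98  0.32] [-0.4 -0.4 -0.4]
-9.7 [-9.74  0.46 30.    0.29] [0.2 0.1 0.2]
-10.4 [-10.44   0.47  30.     0.28] [ 0.3  0.1 -0.9]
-11.1 [-11.13   0.48  30.     0.29] [-0.5  0.7 -0.2]
-11.8 [-11.82   0.51  30.     0.29] [ 0.3  0.1 -0.8]
-12.5 [-12.19   0.61  30.03   0.28] [ 3.3 -0.5 -2.1]
```

Run:
```python
from h import *
y=.3
for xa in (-14,-16,-18,-19,-19.8):
    go(xa,.5,30,y,.03); sleep(.05); b,F,o=bpose()
    print(xa,b.round(2),F.round(1),round(o["clock"],2))
    if F[0]>14 or abs(F[1])>8 or abs(F[2])>12: print("stop");break
```

```text
-14 [-13.74   0.6   30.04   0.26] [ 3.7  1.  -1.4] 32.22
-16 [-15.71   0.59  30.04   0.28] [ 4.3  0.2 -0.8] 32.52
-18 [-17.5    0.66  30.05   0.27] [ 5.9  1.1 -2.2] 32.82
-19 [-18.44   0.66  30.06   0.27] [ 6.8  0.4 -3.3] 33.12
-19.8 [-19.17   0.66  30.06   0.3 ] [ 6.8  1.3 -2.2] 33.42
```

Run:
```python
from h import *
y=.3
for th in (25,20,15,12,9,6,4,2,0):
    go(-22.9+6*np.sin(np.radians(th)),.4,th,y,.03); sleep(.05); b,F,o=bpose()
    print(th,b.round(2),F.round(1),round(o["clock"],2))
    if F[0]>14 or F[0]<1.5 or abs(F[1])>10 or abs(F[2])>14: print("stop");break
```

```text
25 [-18.21   1.61  25.21  -0.25] [ 6.4 -1.2  3.1] 33.73
20 [-18.64   1.48  20.21  -0.29] [ 6.1 -1.3  3.8] 34.04
15 [-19.18   1.3   15.2   -0.25] [ 6.  -1.   3.5] 34.35
12 [-19.71   1.12  12.19  -0.15] [ 6.3 -0.6  3.6] 34.65
9 [-20.03   1.04   9.18  -0.14] [ 6.9 -0.3  3. ] 34.95
6 [-20.43   0.94   6.18  -0.1 ] [ 6.9 -0.6  2.7] 35.25
4 [-20.68   0.95   4.19  -0.08] [ 6.3 -1.4  2.3] 35.55
2 [-20.9    0.93   2.18  -0.07] [ 6.4 -0.5  2.3] 35.85
0 [-21.14   0.85   0.18  -0.09] [ 6.2 -0.9  2.4] 36.15
```

Run:
```python
from h import *
y=.3
for za in (0,-.5,-1,-1.5):
    go(-22.9,za,0,y,.03); sleep(.1); b,F,o=bpose()
    print(za,b.round(2),F.round(1),round(o["clock"],2))
    if F[2]>10: break
s=snapshot("scene");save(s,"fin_s",(170,90,290,240),4); s=snapshot("side");save(s,"fin",(200,80,400,220),4)
```

```text
0 [-21.32   0.53   0.19  -0.1 ] [ 6.9 -0.4  1.9] 36.5
-0.5 [-21.25   0.04   0.2   -0.09] [ 8.  -1.   0.9] 36.85
-1 [-21.19  -0.03   0.22  -0.09] [ 5.8 -0.6  5.3] 37.2
-1.5 [-21.19  -0.1    0.24  -0.08] [ 4.3  0.8 10.6] 37.55
```

View pics/fin.png

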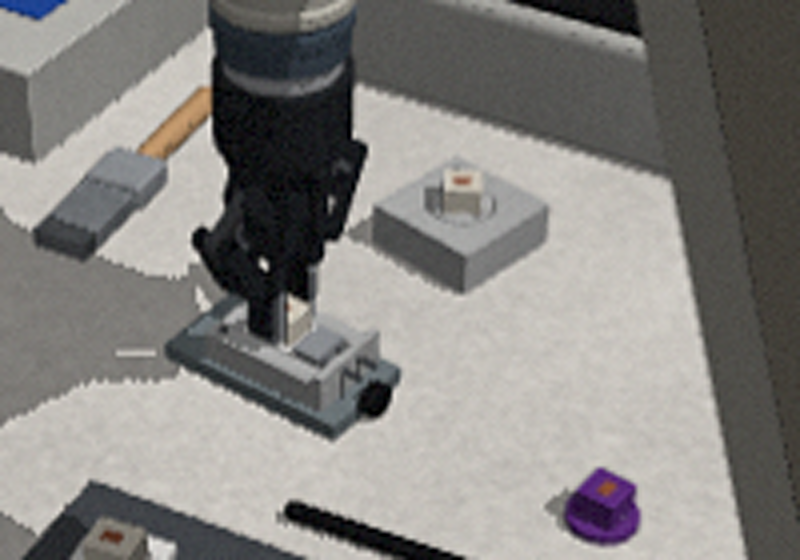

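The oblong block is down at floor height with the jaw pushed back. The disc sits flush in its nest at about (462,195). I'll ease the block toward the wall, release and check.

Run:
```python
from h import *
go(-22.2,-1,0,.3,.02); sleep(.1); rep("ease1")
go(-21.6,-1,0,.3,.02); sleep(.1); rep("ease2")
grip(.45); rep("rel")
p,e=tcp(-21,40,0,.3); servo_line(list(p),e,.15)
p,e=tcp(-60,90,0,.3); servo_line(list(p),e,.25); rep("up"); st()
s=snapshot("wrist");save(s,"last",(100,60,420,300),2.5);print(labels(s,.048).round(4))
for L in labels(s,.048): print("holder xy mm",((L[:2]-C)@U*1e3).round(1),((L[:2]-C)@V*1e3).round(1))
```

```text
ease1 t38.00 xa,za,th,y [-20.57  -0.03   0.21  -0.11] F [ 5.9 -0.1  6.2] w 0.243
ease2 t38.35 xa,za,th,y [-20.6   -0.06   0.15  -0.08] F [ 2.4 -1.   9.3] w 0.244
rel t38.67 xa,za,th,y [-22.29  -1.54  -0.08   0.39] F [0.3 0.1 0.6] w 0.449
up t39.49 xa,za,th,y [-6.025e+01  8.995e+01  3.000e-02  2.700e-01] F [ 0.3  0.4 -0.5] w 0.447
 t 39.49 p [ 0.5342 -0.1071  0.1476] F [ 0.4  0.4 -0.5] M [ 0.01 -0.01 -0.03] w 0.447 g 0.0
[[ 0.5455  0.0983 41.    ]
 [ 0.5449 -0.2761 41.    ]
 [ 0.5746 -0.1102 50.    ]]
holder xy mm -47.6 205.8
holder xy mm -14.4 -167.1
holder xy mm 0.2 0.8
```

View pics/last.png

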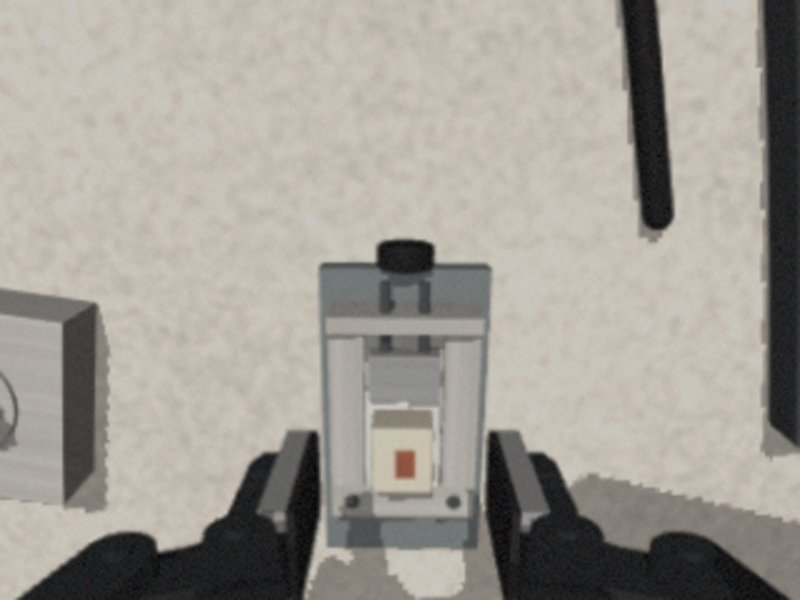

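The oblong block lies flat in its recess at (403,455), square to the rails, with the jaw against its near edge and the gripper clear of everything. Handing in.

```bash
python3 -c "
from station import *
print(finish_job())"
```

```text
the job is handed in; nothing more can be done
None
```

Both blocks are seated flat and released in their own recesses, the robot is clear, and the job was handed in at about 40 s; no verdict came back.

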